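# Index a round stage insert onto its locating pin and clip it down

## Task

The round dish insert on the microscope stage sits cocked on the stage's locating pin, which is hidden under it somewhere along the short white scale. Turn the insert where it lies, pushing round on a thumbscrew near its edge, until its notch faces the scale and finds the pin and the plate drops flat; push gently and feel for the catch, because leaning on it bends the slim pin, and do not lift the insert out. Then swing the blue-knobbed clip fully home over the plate's edge, leaving the spare dish on the stage where it is.

Things in the scene. Friction and masses are not known exactly. Their poses are not given: they have to be found in the camera images.
- stage: Open-frame microscope, fixed, its place and yaw (within 0.4 rad) vary. Square black stage plate 230 x 230 mm, its top 140 mm above the table, on four pillars, with a Ø92 mm round opening in the middle. Origin: centre of the opening, at table height; z up; x, y along the plate's edges.
- arrow (a point): White arrow on the plate on the stage's -x side, 69 to 91 mm from the opening's centre, pointing along +x at it, in the middle of a scale of white ticks 15 degrees to either side. This point: its outer end, 91 mm out. The hidden slim pin (Ø7 mm, 4 mm tall, 56 mm from the centre) stands anywhere from 14 degrees one side of the arrow to 14 the other: it can only be found by feel.
- insert: Loose round aluminium insert, about 0.28 kg: flange Ø124 mm, 6 mm thick, and a Ø91 x 8 mm spigot below it in the stage's opening (under 1 mm play each way), a 35 mm dish in its middle (top 6.5 mm above the flange). Origin: centre of the flange's underside; z up; +x points at the notch. At the start it rides on the pin, cocked about 2 degrees; home, it is level, origin at 140 mm height.
- notch (a point): Point in the insert's only notch (9 mm wide, 11.5 mm deep slot in the rim, red line inward of it), 56 mm from the centre, level with the flange's underside. Starts 0.7 to 3.1 rad from the arrow, either way. Where it comes over the pin the insert drops 4 mm at that side, and can then turn only about 1.5 degrees either way.
- post_left (a point): Centre of the top of a black thumbscrew of the insert (Ø12 mm, 20 mm tall above the flange, 54 mm from the centre, 110 degrees counterclockwise of the notch seen from above). Push it squarely sideways round the centre: 1 to 3 N turn the insert; once the notch has caught the pin the resistance climbs by some 2 N per mm. Over 10 N on the insert bends the pin, and slanting or hard pushes tip the plate up.
- post_right (a point): The same for the other thumbscrew, 54 mm from the centre, 110 degrees clockwise of the notch.
- clip (a joint): Angle of the hold-down clip, rad: near 0 it is clear (arm at +35 degrees from the stage's +x, along the +y edge); it grows clockwise from above; home at its stop, 1.4, pointing at the opening's centre. Steel arm 13 x 3 mm, 56 mm long, underside 7.5 mm above the plate (1.5 mm over the seated flange; a cocked insert blocks it). Stays where left; 1 to 2 N at the knob move it.
- clip_pivot (a point): Vertical pivot axis of the clip, on the plate's top, at x -78 mm, y +78 mm of the stage.
- clip_knob (a point): Centre of the top of the clip's blue thumb knob (Ø12 mm, 20 mm tall above the arm, its top 30.5 mm above the stage plate), 34 mm from the pivot along the arm.
- dish: Loose spare culture dish, Ø37 mm, 12 mm tall, standing on the stage plate near its +x, -y corner. Origin: centre of its underside. Leave it alone.
Not all that is in view belongs to the job. Of the things that look like the insert, the largest one is meant.

How it is judged (in metres and radians):
On the way, in this order (a step that is already met when the one before it is completed fails the run):
1. the insert lies flat in the stage, its notch facing the scale, dropped over the pin (horizontal distance between notch and arrow below 0.04 m and angle between insert's own z axis and vertical below 0.01 rad and z of insert in the frame of stage below 0.1412 m), for 0.2 s.
2. the clip is swung home over the insert (value of joint clip above 1.3 rad), for 0.2 s.
At the end, for the whole second after the job is handed in: Insert flat on the stage plate (tilt under 0.01 rad, underside within 1.2 mm of the plate), as it is only with the notch over the pin, notch within 40 mm of the arrow's outer end; clip home (above 1.3 rad); insert at rest; spare dish moved less than 10 mm (all of step 1 and value of joint clip above 1.3 rad and linear speed of insert below 0.02 m/s and distance of dish from where it was at the start of the episode below 0.01 m); the robot touches nothing.
It fails at once if the insert is pushed with more than 10 N (the pin bends) (contact force between the fingers and insert above 10 N).
It fails at once if the insert is lifted out of the stage opening (its origin more than 8 mm above the plate) (z of insert in the frame of stage above 0.148 m).
It fails at once if the spare dish on the stage is moved by 10 mm or more (distance of dish from where it was at the start of the episode above 0.01 m).
It also fails if it takes over 72 s, if anything falls off the work surface, if the arm or the gripper's body presses on something with over 40 N, if the wrist force passes 120 N, or if a joint passes its speed limit or range.

## Robot

A 6-joint arm with a two-finger parallel gripper is mounted at the origin on the work surface. World frame = base frame: x ahead of the robot, y to its left, z up, the work surface at z = 0. Lengths are in mm, angles in rad, forces in N, time in s.
With the tool pointing down it reaches from about 350 to 925 mm from the base axis. Payload 6.4 kg.
Tool frame: the origin (TCP) lies between the finger pads; the fingertips stand 11 mm ahead of it and the grasp point (between the pads) lies 8 mm behind it; z points along the fingers, y is the direction in which the jaws open and shut (so a half turn about z gives the same grasp; the last joint's range is limited). The gripper opens to 85 mm and grips with 20 to 120 N. Pads are 22 mm wide; open, the fingers measure 114 mm over their backs; the gripper's body (76 mm by 85 mm) begins 54 mm behind the grasp point. The pads swing forward as they close: fully open they stand 13 mm farther back than shut.
Start: joints at [1.047, 0.245, 1.558, -0, 1.339, -0.174], TCP at [222.759, 610.649, 242.29] pointing down, gripper open.
Joint ranges: [-3.13, 3.13], [-1.02, 2.26], [0.13, 2.54], [-0.95, 4.09], [0.21, 2.88], [-2.74, 2.74]. Speed limits (rad/s): [2.57, 2.57, 3.14, 3.14, 3.14, 3.14].

## Interface

Orientations are given as a unit quaternion [x, y, z, w].
In Python, from cell import sensors, cams, job gives the robot as it stands. The module is installed in compiled form; this text tells all that it offers.
- The arm moves only by the shell command python3 -m crank 'ROWS'. ROWS is JSON, a list of rows, each an object of numbers: "tx", "ty", "tz": the shift along the tool's x, y, z in mm; "rx", "ry", "rz": the turn, a rotation vector about the tool's x, y, z in units of 6 degrees (1.0 is 6 degrees); "claw": the gripper command: -1 is shut, 1 is fully open, values between are in proportion. A call has 1 to 5 rows; each row is the pose to reach, as a shift and turn from the pose commanded when the call began, along the tool's axes at that moment; what a row does not reach only later rows make up. A row lasts 1/12 s, in which the tool goes at most 41.7 mm and 7.16 degrees, less where a joint would pass 70% of its speed; a pose out of reach is approached as far as the arm can. A call with a gripper value outside its range is refused whole. The fingers move at their own pace and stop on an object; the grip force is fixed at half the most. Time passes only in rows, so rows that repeat a pose let the fingers close. It gives the time, the measured TCP pose, the force and the opening at its end, in the units of the state.
- sensors.read_state(): the state, without advancing time (a new reading comes with each control period).
- cams.get_image(name): name is "side" or "top"; returns a dict with "color" (480x640x3 uint8, red, green, blue), "depth" (480x640 float32, mm along the optical axis (not along the pixel's ray), 0 where there is no reading), "fovy" (degrees; the focal length in pixels is half the picture's height over the tangent of half this angle, whatever the lens; pixels are square), "cx", "cy" (the principal point, pixels), "dist_coeffs" ([k1, k2, p1, p2, k3] as OpenCV has them; the pictures are not rectified), "world_to_cam" (4x4, takes a point from world to camera coordinates). Camera axes: x right, y down, z forward; pixel columns grow to the right and rows downward; lengths in mm; the calibration is good to about 2 mm. A picture is of the moment at which its call begins.
- job.finish_job(): hands the job in, once; it reports no verdict.
The state is a dict: "time": time; "qpos": joint angles; "qd": joint speeds; "effort": joint torques, N m; "eef_pos": TCP position; "ee_rot": TCP orientation; "wrist_force": force on the tool from outside, world axes, zero at the start; "ft_torque": the same for the moment, N m; "finger_gap": finger opening in mm.
Only numpy, scipy, OpenCV 4.12 (cv2) and the standard library are available. Lean on these libraries where they do the work, as an engineer would, in place of code of your own. Each camera call takes 0.05 s, during which the arm holds its last target. There are 200 camera calls.

## Working session

There is one attempt and no reset: what is moved stays moved. The work goes in short steps, Python scripts to look and compute and a shell command to move; the robot and the scene stay as the last step left them, time stands still between calls to the robot, and variables do not carry over. Pictures are saved under pics/ and viewed, about 8 in all and at most 12, crops included, and the job is handed in when it is done.

```bash
mkdir -p pics
python3 - <<'E'
from cell import sensors,cams
import cv2,numpy as np,pickle
s=sensors.read_state();print({k:np.round(v,3).tolist() for k,v in s.items()})
for n in("top","side"):
    im=cams.get_image(n);pickle.dump(im,open(n+"0.pkl","wb"))
    cv2.imwrite(f"pics/{n}0.png",im["color"][:,:,::-1]);print(n,im["fovy"],im["cx"],im["cy"],im["dist_coeffs"],np.round(im["world_to_cam"],3).tolist())
E
```

```text
{'time': 0.0, 'qpos': [1.047, 0.246, 1.559, -0.0, 1.339, -0.174], 'qd': [-0.001, -0.001, 0.0, -0.0, -0.001, 0.0], 'effort': [-0.0, -42.953, -32.611, -0.0, 0.005, -0.0], 'eef_pos': [222.491, 610.157, 241.176], 'ee_rot': [0.174, 0.985, -0.001, -0.0], 'wrist_force': [-0.882, 0.33, -0.208], 'ft_torque': [-0.065, -0.009, -0.04], 'finger_gap': 85.175}
top 55.26755931005988 326.5092361034919 233.1253261637933 [0.03723049 0.         0.         0.         0.        ] [[-0.027, -0.999, -0.028, -20.5], [-0.993, 0.03, -0.115, 526.426], [0.115, 0.025, -0.993, 742.257], [0.0, 0.0, 0.0, 1.0]]
side 44.67922550722882 320.52441151724804 245.4454658608813 [0.02672504 0.         0.         0.         0.        ] [[-0.979, -0.204, -0.013, 497.594], [-0.126, 0.651, -0.749, 205.611], [0.161, -0.731, -0.663, 804.866], [0.0, 0.0, 0.0, 1.0]]
```

View pics/top0.png

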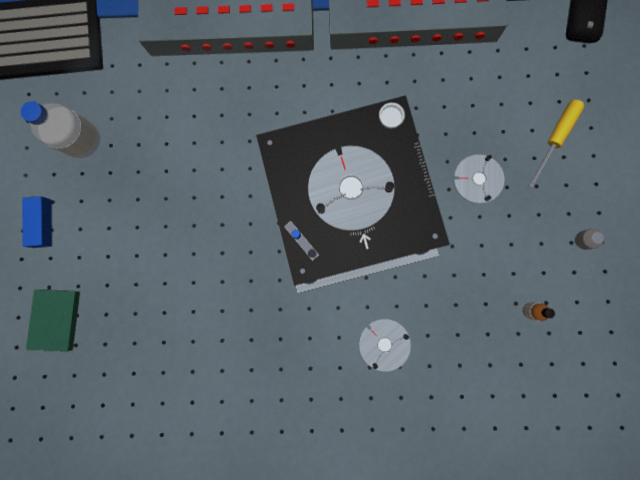

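View pics/side0.png

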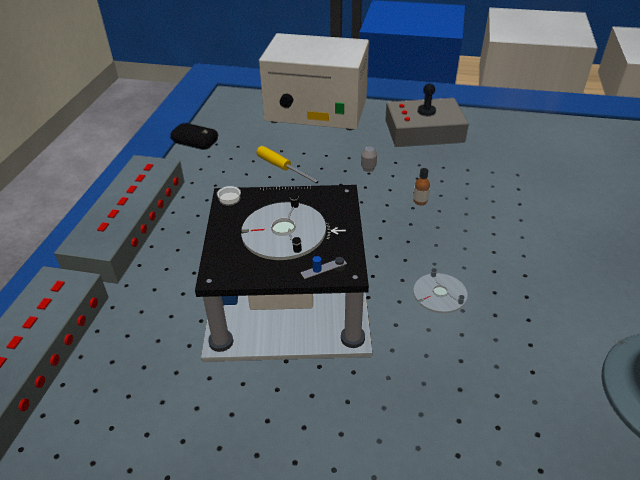

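Top view: insert centre is near (351,188), notch near (339,150), posts near (389,187) and (320,208), arrow end near (366,249), clip knob (295,234), pivot (313,254) and spare dish (391,116). The side view agrees. Next I'll measure these.

```bash
cat > h.py <<'E'
import numpy as np,cv2
def K(im):
    f=240/np.tan(np.radians(im["fovy"]/2));return np.array([[f,0,im["cx"]],[0,f,im["cy"]],[0,0,1.]])
def ray(im,px):
    u=cv2.undistortPoints(np.array([[px]],float),K(im),np.array(im["dist_coeffs"],float)).ravel()
    W=np.array(im["world_to_cam"]);R,t=W[:3,:3],W[:3,3];return -R.T@t,R.T@np.array([u[0],u[1],1])
def onz(im,px,z):
    o,d=ray(im,px);return o+d*(z-o[2])/d[2]
def tri(a,p,b,q):
    o1,d1=ray(a,p);o2,d2=ray(b,q);s=np.linalg.lstsq(np.c_[d1,-d2],o2-o1,rcond=None)[0]
    A,B=o1+s[0]*d1,o2+s[1]*d2;return (A+B)/2,np.linalg.norm(A-B)
def blobs(mask,roi,amin=4):
    m=np.zeros_like(mask,np.uint8);x0,y0,x1,y1=roi;m[y0:y1,x0:x1]=mask[y0:y1,x0:x1]
    n,l,s,c=cv2.connectedComponentsWithStats(m);return [(np.round(c[i],1).tolist(),s[i].tolist()) for i in range(1,n) if s[i,4]>=amin]
E
python3 - <<'E'
from h import *;import pickle
T=pickle.load(open("top0.pkl","rb"));S=pickle.load(open("side0.pkl","rb"))
for n,im,roi in(("top",T,(250,90,455,300)),("side",S,(195,180,372,295))):
    c=im["color"].astype(int);h=cv2.cvtColor(im["color"],cv2.COLOR_RGB2HSV)
    red=(c[:,:,0]>c[:,:,1]+60)&(c[:,:,0]>c[:,:,2]+60);blue=(c[:,:,2]>c[:,:,0]+60)
    br=c.min(2)>90
    print(n,"red",blobs(red,roi),"blue",blobs(blue,roi),"bright",blobs(br,roi,12),sep="\n ")
    g=(im["color"])
    x0,y0,x1,y1=roi if n=="top" else (200,180,372,295)
    crop=cv2.resize(g[y0:y1,x0:x1],None,fx=3 if n=='top' else 4,fy=3 if n=='top' else 4,interpolation=cv2.INTER_CUBIC)[:600,:800]
    if n=='top':crop=cv2.resize(g[90:290,255:455],None,fx=3,fy=3,interpolation=cv2.INTER_CUBIC)
    cv2.imwrite(f"pics/{n}0c.png",crop[:,:,::-1])
E
```

```text
top
 red
 [([342.8, 162.7], [341, 157, 5, 12, 23])]
 blue
 [([295.3, 233.2], [291, 229, 9, 9, 61])]
 bright
 [([352.0, 201.2], [250, 90, 205, 210, 17549]), ([391.4, 114.7], [379, 102, 26, 26, 530]), ([269.4, 142.1], [268, 140, 4, 5, 17]), ([350.7, 187.7], [308, 146, 86, 84, 5560]), ([290.1, 226.9], [285, 221, 13, 14, 90]), ([303.9, 243.6], [295, 233, 19, 22, 160]), ([364.8, 239.8], [359, 234, 12, 15, 80]), ([434.5, 235.6], [433, 234, 4, 5, 17]), ([314.3, 256.4], [310, 252, 9, 9, 27]), ([302.1, 270.6], [300, 269, 5, 5, 18])]
side
 red
 [([257.1, 229.4], [251, 229, 14, 2, 19])]
 blue
 [([316.4, 263.5], [312, 256, 9, 16, 124])]
 bright
 [([274.0, 207.5], [195, 180, 177, 115, 3192]), ([282.9, 229.0], [241, 202, 86, 55, 3441]), ([335.9, 230.1], [331, 227, 15, 7, 39]), ([319.6, 269.1], [301, 261, 40, 18, 197]), ([354.8, 276.6], [353, 275, 5, 4, 14]), ([208.8, 280.4], [207, 279, 5, 4, 14]), ([331.8, 293.7], [313, 293, 33, 2, 47])]
```

View pics/top0c.png

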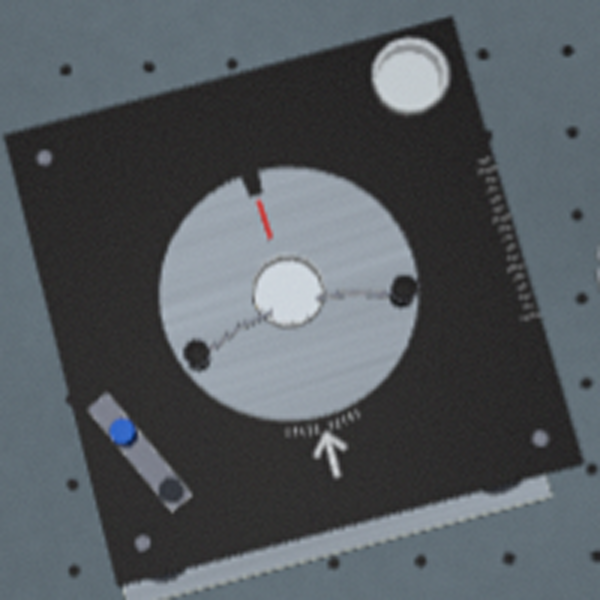

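View pics/side0c.png

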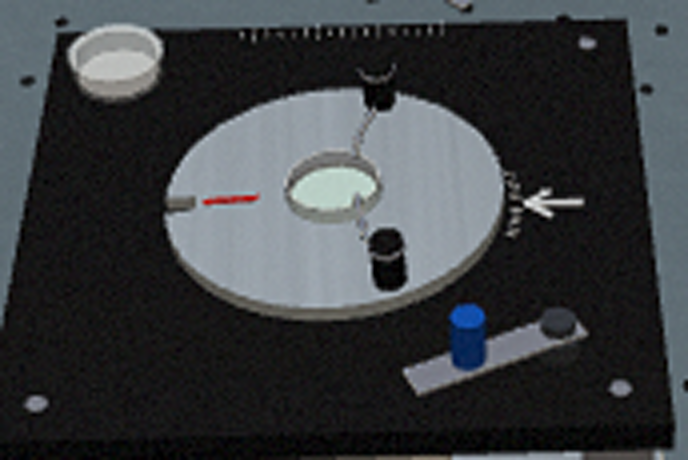

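Run:
```python
from h import *;import pickle
T=pickle.load(open("top0.pkl","rb"));S=pickle.load(open("side0.pkl","rb"))
P=[onz(T,p,140) for p in((269.4,142.1),(434.5,235.6),(302.1,270.6))]
C=(P[0]+P[1])/2;a=P[0]-P[2];print("screws",np.round(P,1).tolist(),"C",C.round(1))
print("yaw",np.degrees(np.arctan2(a[1],a[0])),"len",np.linalg.norm(a))
arr=onz(T,(366.7,248.5),140);d=C-arr;print("arrow",arr.round(1),np.linalg.norm(d[:2]),np.degrees(np.arctan2(d[1],d[0])))
Q=[onz(S,p,140) for p in((208.8,280.4),(354.8,276.6))];print("side screws UL,LL",np.round(Q,1).tolist())
print("cam",ray(T,(0,0))[0].round(0))
m=(T["color"].min(2)>90).astype(np.uint8);k=np.zeros_like(m);k[140:240,300:400]=m[140:240,300:400]
cs=max(cv2.findContours(k,0,1)[0],key=cv2.contourArea)
pts=np.array([onz(T,p[0],147.5)[:2] for p in cv2.convexHull(cs)],np.float32);ce,r=cv2.minEnclosingCircle(pts);print("disc",ce,r,cv2.fitEllipse(pts))
for n,tp,sp in(("postL",(320.7,207.9),(296.6,239.8)),("postR",(389.5,186.5),(294.5,198.2)),("knob",(295.5,233),(316.8,257.8)),("pivot",(312.2,253.3),(339.5,260.5))):
    x,e=tri(T,tp,S,sp);v=x-C;z=onz(T,tp,168 if n[0]=='p' else 170.5);v2=z-C;print(n,x.round(1),"err",round(e,1),"| z-plane",z.round(1),np.linalg.norm(v2[:2]).round(1),np.degrees(np.arctan2(v2[1],v2[0])).round(1))
for n,p in(("red",(342.8,162.7)),("notch",(339,152))):
    v=onz(T,p,146)-C;print(n,v.round(1),np.linalg.norm(v[:2]),np.degrees(np.arctan2(v[1],v[0])))
```

```text
screws [[650.9, 42.5, 140.0], [504.6, -192.6, 140.0], [459.9, -1.9, 140.0]] C [577.7 -75.  140. ]
yaw 13.096436157254537 len 196.02944550365763
arrow [488.9 -95.3 140. ] 91.09835416187005 12.856986007400435
side screws UL,LL [[650.9, 43.0, 140.0], [459.6, -1.6, 140.0]]
cam [437. -55. 797.]
disc (577.51953125, -74.99298858642578) 62.30388259887695 ((577.40478515625, -75.00853729248047), (123.90220642089844, 124.33396911621094), 27.51092529296875)
postL [546.  -31.7 165.7] err 0.9 | z-plane [545.1 -31.9 168. ] 54.1 127.1
postR [ 573.5 -129.1  161.7] err 0.2 | z-plane [ 572.2 -128.4  168. ] 53.6 -95.9
knob [510.6   3.7 170.3] err 0.5 | z-plane [510.8   3.7 170.5] 103.3 130.4
pivot [483.5 -17.6 150.8] err 0.1 | z-plane [482.3 -18.6 168. ] 110.9 149.4
red [36.6 10.1  6. ] 38.01262085164461 15.473326029461457
notch [52.8 15.2  6. ] 54.90331875258668 16.051893814931333
```

Checks agree: screw spacing 196 mm, arrow 91.1 mm out, posts at 54 mm and the knob at height 170.3. I'll push the right post counterclockwise with the shut fingers' +x side. Planning the approach rows.

Run:
```python
import numpy as np
d=np.array([318.1,-736])/5
for k in range(5):
    a=np.radians(160-33*k);print(k,round(d@[np.cos(a),np.sin(a)],1),round(d@[np.sin(a),-np.cos(a)],1))
# arc rows: post radius 54, TCP = 54 e_r -17 e_t ; tool x = e_t, tool y = az-90 = e_r
p=np.array([-17,54.])  # (x=e_t, y=e_r)
for st in(4,2,1):
  for i in range(1,6):
    t=np.radians(st*i);# rotate CCW: e_t->  e_t cos - e_r sin ; e_r -> e_r cos + e_t sin
    q=np.array([p[0]*np.cos(t)+p[1]*np.sin(t)*1, p[1]*np.cos(t)-p[0]*np.sin(t)*1])
    # e_t' = cos e_t - sin e_r ; e_r' = cos e_r + sin e_t
    print(st,i,(q-p).round(2),"rz",-st*i/6)
```

```text
0 -110.1 -116.6
1 -155.8 -37.8
2 -151.3 53.2
3 -97.9 127.0
4 -12.9 159.8
4 1 [3.81 1.05] rz -0.6666666666666666
4 2 [7.68 1.84] rz -1.3333333333333333
4 3 [11.6   2.35] rz -2.0
4 4 [15.54  2.59] rz -2.6666666666666665
4 5 [19.49  2.56] rz -3.3333333333333335
2 1 [1.89 0.56] rz -0.3333333333333333
2 2 [3.81 1.05] rz -0.6666666666666666
2 3 [5.74 1.48] rz -1.0
2 4 [7.68 1.84] rz -1.3333333333333333
2 5 [9.64 2.13] rz -1.6666666666666667
1 1 [0.95 0.29] rz -0.16666666666666666
1 2 [1.89 0.56] rz -0.3333333333333333
1 3 [2.85 0.82] rz -0.5
1 4 [3.81 1.05] rz -0.6666666666666666
1 5 [4.77 1.28] rz -0.8333333333333334
```

```bash
python3 -m crank '[{"tx":-110.1,"ty":-116.6,"rz":5.5,"claw":-1},{"tx":-110.1,"ty":-116.6,"rz":5.5,"claw":-1},{"tx":-110.1,"ty":-116.6,"rz":5.5,"claw":-1},{"tx":-110.1,"ty":-116.6,"rz":5.5,"claw":-1},{"tx":-110.1,"ty":-116.6,"rz":5.5,"claw":-1}]'
python3 -m crank '[{"tx":-155.8,"ty":-37.8,"rz":5.5,"claw":-1},{"tx":-155.8,"ty":-37.8,"rz":5.5,"claw":-1},{"tx":-155.8,"ty":-37.8,"rz":5.5,"claw":-1},{"tx":-155.8,"ty":-37.8,"rz":5.5,"claw":-1},{"tx":-155.8,"ty":-37.8,"rz":5.5,"claw":-1}]'
```

```text
$[0]: bad value
$[0]: bad value
```

```bash
python3 -m crank '[{"tx":-41,"ty":-4,"tz":0,"rx":0,"ry":0,"rz":1.1,"claw":-1}]'
```

```text
time: 0.18
eef_pos: [255.2, 594.5, 241.5]
ee_rot: [0.228, 0.974, -0.0, -0.001]
wrist_force: [0.6, 0.0, 0.2]
finger_gap: 75.5
```

```bash
cat > /dev/null
python3 - <<'E'
import numpy as np
d=np.array([280.7,-718.6])/5
for k in range(5):
    a=np.radians(153.4-31.7*k);print(k,round(d@[np.cos(a),np.sin(a)],1),round(d@[np.sin(a),-np.cos(a)],1))
E
python3 -m crank '[{"tx":-114.7,"ty":-103.3,"tz":0,"rx":0,"ry":0,"rz":5.28,"claw":-1},{"tx":-114.7,"ty":-103.3,"tz":0,"rx":0,"ry":0,"rz":5.28,"claw":-1}]'
```

```text
0 -114.5 -103.4
1 -151.8 -27.8
2 -143.7 56.1
3 -92.8 123.3
4 -14.2 153.6
time: 0.35
eef_pos: [290.9, 514.2, 241.3]
ee_rot: [0.352, 0.936, -0.001, -0.0]
wrist_force: [0.6, -0.1, 0.3]
finger_gap: 51.7
```

Run:
```python
import numpy as np
d=np.array([50,-128.2])
for k in range(5):
    a=np.radians(138.9-28.8*k);print(k,round(d@[np.cos(a),np.sin(a)],1),round(d@[np.sin(a),-np.cos(a)],1))
```

```text
0 -122.0 -63.7
1 -137.6 2.9
2 -119.2 68.8
3 -71.3 117.7
4 -5.7 137.5
```

```bash
python3 -m crank '[{"tx":-122,"ty":-63.7,"tz":0,"rx":0,"ry":0,"rz":4.8,"claw":-1},{"tx":-122,"ty":-63.7,"tz":0,"rx":0,"ry":0,"rz":4.8,"claw":-1},{"tx":-122,"ty":-63.7,"tz":0,"rx":0,"ry":0,"rz":4.8,"claw":-1},{"tx":-122,"ty":-63.7,"tz":0,"rx":0,"ry":0,"rz":4.8,"claw":-1},{"tx":-122,"ty":-63.7,"tz":0,"rx":0,"ry":0,"rz":4.8,"claw":-1}]'
python3 -m crank '[{"tx":-137.6,"ty":2.9,"tz":0,"rx":0,"ry":0,"rz":4.8,"claw":-1},{"tx":-137.6,"ty":2.9,"tz":0,"rx":0,"ry":0,"rz":4.8,"claw":-1},{"tx":-137.6,"ty":2.9,"tz":0,"rx":0,"ry":0,"rz":4.8,"claw":-1},{"tx":-137.6,"ty":2.9,"tz":0,"rx":0,"ry":0,"rz":4.8,"claw":-1},{"tx":-137.6,"ty":2.9,"tz":0,"rx":0,"ry":0,"rz":4.8,"claw":-1}]'
python3 -m crank '[{"tx":-119.2,"ty":68.8,"tz":0,"rx":0,"ry":0,"rz":4.8,"claw":-1},{"tx":-119.2,"ty":68.8,"tz":0,"rx":0,"ry":0,"rz":4.8,"claw":-1},{"tx":-119.2,"ty":68.8,"tz":0,"rx":0,"ry":0,"rz":4.8,"claw":-1},{"tx":-119.2,"ty":68.8,"tz":0,"rx":0,"ry":0,"rz":4.8,"claw":-1},{"tx":-119.2,"ty":68.8,"tz":0,"rx":0,"ry":0,"rz":4.8,"claw":-1}]'
python3 -m crank '[{"tx":-71.3,"ty":117.7,"tz":0,"rx":0,"ry":0,"rz":4.8,"claw":-1},{"tx":-71.3,"ty":117.7,"tz":0,"rx":0,"ry":0,"rz":4.8,"claw":-1},{"tx":-71.3,"ty":117.7,"tz":0,"rx":0,"ry":0,"rz":4.8,"claw":-1},{"tx":-71.3,"ty":117.7,"tz":0,"rx":0,"ry":0,"rz":4.8,"claw":-1},{"tx":-71.3,"ty":117.7,"tz":0,"rx":0,"ry":0,"rz":4.8,"claw":-1}]'
python3 -m crank '[{"tx":-5.7,"ty":137.5,"tz":0,"rx":0,"ry":0,"rz":4.8,"claw":-1},{"tx":-5.7,"ty":137.5,"tz":0,"rx":0,"ry":0,"rz":4.8,"claw":-1},{"tx":-5.7,"ty":137.5,"tz":0,"rx":0,"ry":0,"rz":4.8,"claw":-1},{"tx":-5.7,"ty":137.5,"tz":0,"rx":0,"ry":0,"rz":4.8,"claw":-1},{"tx":-5.7,"ty":137.5,"tz":0,"rx":0,"ry":0,"rz":4.8,"claw":-1}]'
python3 -c "
from cell import sensors as s;r=s.read_state();print(r['qpos'],r['ee_rot'])"
```

```text
time: 0.77
eef_pos: [341.4, 384.6, 241.9]
ee_rot: [0.575, 0.818, -0.0, 0.0]
wrist_force: [0.1, -0.3, 0.9]
finger_gap: -0.3
time: 1.18
eef_pos: [391.7, 257.6, 242.2]
ee_rot: [0.759, 0.651, -0.0, 0.0]
wrist_force: [0.0, 0.2, -0.2]
finger_gap: 0.1
time: 1.6
eef_pos: [442.2, 130.0, 242.3]
ee_rot: [0.897, 0.443, 0.0, -0.0]
wrist_force: [-0.1, 0.8, 0.1]
finger_gap: 0.3
time: 2.02
eef_pos: [492.6, 2.4, 242.1]
ee_rot: [0.978, 0.207, -0.0, -0.0]
wrist_force: [-0.0, 1.3, 0.2]
finger_gap: 0.1
time: 2.43
eef_pos: [543.0, -125.2, 242.0]
ee_rot: [0.999, -0.042, -0.0, -0.0]
wrist_force: [-0.4, 0.9, -0.1]
finger_gap: 0.1
[-4.30337572e-01  2.94254627e-02  1.79715683e+00  5.28126294e-04
  1.31547650e+00  1.22449674e+00] [ 9.99114466e-01 -4.20733191e-02 -1.18979478e-04 -3.24712700e-04]
```

```bash
python3 -m crank '[{"tx":0,"ty":1,"tz":40,"rx":0,"ry":0,"rz":0,"claw":-1},{"tx":0,"ty":1,"tz":70,"rx":0,"ry":0,"rz":0,"claw":-1},{"tx":0,"ty":1,"tz":74,"rx":0,"ry":0,"rz":0,"claw":-1},{"tx":0,"ty":1,"tz":77,"rx":0,"ry":0,"rz":0,"claw":-1},{"tx":0,"ty":1,"tz":77,"rx":0,"ry":0,"rz":0,"claw":-1}]'
python3 -m crank '[{"tx":4,"ty":0,"tz":0,"rx":0,"ry":0,"rz":0,"claw":-1},{"tx":8,"ty":0,"tz":0,"rx":0,"ry":0,"rz":0,"claw":-1},{"tx":9,"ty":0,"tz":0,"rx":0,"ry":0,"rz":0,"claw":-1},{"tx":10,"ty":0,"tz":0,"rx":0,"ry":0,"rz":0,"claw":-1},{"tx":10,"ty":0,"tz":0,"rx":0,"ry":0,"rz":0,"claw":-1}]'
python3 - <<'E'
from cell import cams,sensors
import cv2;im=cams.get_image("top");im2=cams.get_image("side")
import numpy as np
a=cv2.resize(im["color"][130:290,270:430],(480,480));b=cv2.resize(im2["color"][175:295,200:360],(640,480))[:,:320*1+0] if 0 else cv2.resize(im2["color"][170:290,230:310],(320,480))
cv2.imwrite("pics/p1.png",np.hstack([a,b])[:,:,::-1]);print(sensors.read_state()["wrist_force"])
E
```

```text
time: 2.85
eef_pos: [542.2, -124.6, 166.0]
ee_rot: [0.999, -0.041, 0.0, -0.0]
wrist_force: [0.1, 0.4, 0.5]
finger_gap: 0.3
time: 3.27
eef_pos: [552.2, -127.3, 166.0]
ee_rot: [0.999, -0.043, 0.001, 0.0]
wrist_force: [-0.1, 0.1, 0.6]
finger_gap: 0.1
[-0.21606757  0.05184126 -0.08381685]
```

View pics/p1.png

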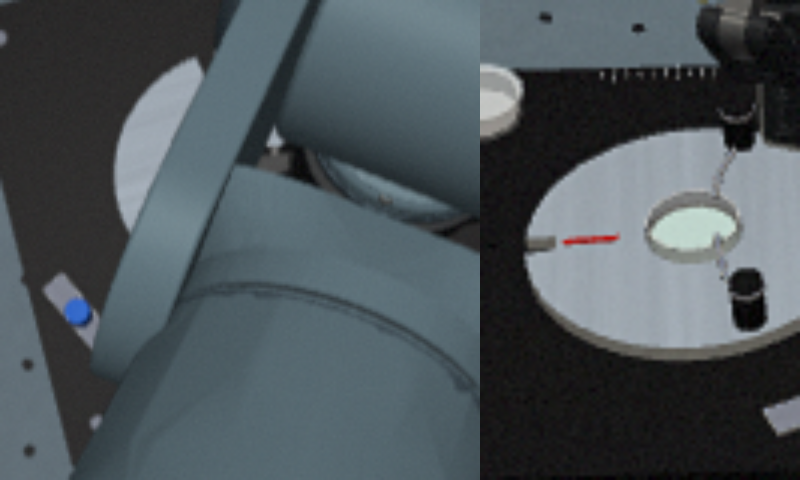

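Side view: the fingers stand just behind the right post (crop ~(738,120)), clear of the plate. The top view is hidden by the arm, so I'll creep to contact and then go round in an arc.

```bash
python3 -m crank '[{"tx":1,"ty":0,"tz":1,"rx":0,"ry":0,"rz":0,"claw":-1},{"tx":2,"ty":0,"tz":1.5,"rx":0,"ry":0,"rz":0,"claw":-1},{"tx":3,"ty":0,"tz":1.5,"rx":0,"ry":0,"rz":0,"claw":-1},{"tx":3.5,"ty":0,"tz":1.5,"rx":0,"ry":0,"rz":0,"claw":-1},{"tx":3.5,"ty":0,"tz":1.5,"rx":0,"ry":0,"rz":0,"claw":-1}]'
python3 -m crank '[{"tx":0.95,"ty":0.29,"tz":0,"rx":0,"ry":0,"rz":-0.1667,"claw":-1},{"tx":1.89,"ty":0.56,"tz":0,"rx":0,"ry":0,"rz":-0.3333,"claw":-1},{"tx":2.85,"ty":0.82,"tz":0,"rx":0,"ry":0,"rz":-0.5,"claw":-1},{"tx":3.81,"ty":1.05,"tz":0,"rx":0,"ry":0,"rz":-0.6667,"claw":-1},{"tx":4.77,"ty":1.28,"tz":0,"rx":0,"ry":0,"rz":-0.8333,"claw":-1}]'
python3 -m crank '[{"tx":1.89,"ty":0.56,"tz":0,"rx":0,"ry":0,"rz":-0.3333,"claw":-1},{"tx":3.81,"ty":1.05,"tz":0,"rx":0,"ry":0,"rz":-0.6667,"claw":-1},{"tx":5.74,"ty":1.48,"tz":0,"rx":0,"ry":0,"rz":-1,"claw":-1},{"tx":7.68,"ty":1.84,"tz":0,"rx":0,"ry":0,"rz":-1.3333,"claw":-1},{"tx":9.64,"ty":2.13,"tz":0,"rx":0,"ry":0,"rz":-1.6667,"claw":-1}]'
```

```text
time: 3.78
eef_pos: [555.3, -127.5, 163.8]
ee_rot: [0.999, -0.043, -0.0, -0.0]
wrist_force: [-0.6, 0.2, 0.4]
finger_gap: 0.0
time: 4.2
eef_pos: [559.7, -129.1, 163.6]
ee_rot: [1.0, 0.001, -0.0, -0.0]
wrist_force: [-1.6, 0.5, 0.8]
finger_gap: -0.1
time: 4.62
eef_pos: [569.4, -131.4, 163.6]
ee_rot: [0.996, 0.089, -0.0, 0.0]
wrist_force: [-0.8, 0.1, 0.1]
finger_gap: -0.2
```

```bash
python3 -m crank '[{"tx":1.89,"ty":0.56,"tz":0,"rx":0,"ry":0,"rz":-0.3333,"claw":-1},{"tx":3.81,"ty":1.05,"tz":0,"rx":0,"ry":0,"rz":-0.6667,"claw":-1},{"tx":5.74,"ty":1.48,"tz":0,"rx":0,"ry":0,"rz":-1,"claw":-1},{"tx":7.68,"ty":1.84,"tz":0,"rx":0,"ry":0,"rz":-1.3333,"claw":-1},{"tx":9.64,"ty":2.13,"tz":0,"rx":0,"ry":0,"rz":-1.6667,"claw":-1}]'
python3 -m crank '[{"tx":1.89,"ty":0.56,"tz":0,"rx":0,"ry":0,"rz":-0.3333,"claw":-1},{"tx":3.81,"ty":1.05,"tz":0,"rx":0,"ry":0,"rz":-0.6667,"claw":-1},{"tx":5.74,"ty":1.48,"tz":0,"rx":0,"ry":0,"rz":-1,"claw":-1},{"tx":7.68,"ty":1.84,"tz":0,"rx":0,"ry":0,"rz":-1.3333,"claw":-1},{"tx":9.64,"ty":2.13,"tz":0,"rx":0,"ry":0,"rz":-1.6667,"claw":-1}]'
python3 -m crank '[{"tx":1.89,"ty":0.56,"tz":0,"rx":0,"ry":0,"rz":-0.3333,"claw":-1},{"tx":3.81,"ty":1.05,"tz":0,"rx":0,"ry":0,"rz":-0.6667,"claw":-1},{"tx":5.74,"ty":1.48,"tz":0,"rx":0,"ry":0,"rz":-1,"claw":-1},{"tx":7.68,"ty":1.84,"tz":0,"rx":0,"ry":0,"rz":-1.3333,"claw":-1},{"tx":9.64,"ty":2.13,"tz":0,"rx":0,"ry":0,"rz":-1.6667,"claw":-1}]'
cat > st.py <<'E'
from cell import sensors,cams
import numpy as np,pickle
from h import *
s=sensors.read_state();C=np.array([577.6,-75]);x,y=s["ee_rot"][:2];az=2*np.degrees(np.arctan2(y,x))
e=np.array([np.cos(np.radians(az)),np.sin(np.radians(az))]);n=np.array([e[1],-e[0]]);v=s["eef_pos"][:2]-C;f=s["wrist_force"]
print("t",round(s["time"],2),"az",round(az,1),"-> notch if touching",round(az+20,1),"tang",round(v@e,1),"rad",round(v@n,1),"F tang",round(f[:2]@e,1),"rad",round(f[:2]@n,1),"z",round(f[2],1),"q6",round(s["qpos"][5],2))
im=cams.get_image("side");c=im["color"].astype(int);red=(c[:,:,0]>c[:,:,1]+45)&(c[:,:,0]>c[:,:,2]+45)
for b in blobs(red,(235,195,335,265)):
    w=onz(im,b[0],147)[:2]-C;print("red",b,np.linalg.norm(w).round(1),"az",np.degrees(np.arctan2(w[1],w[0])).round(1)%360)
pickle.dump(im,open("last.pkl","wb"))
E
python3 st.py
```

```text
time: 5.03
eef_pos: [579.3, -131.8, 163.6]
ee_rot: [0.985, 0.175, -0.0, 0.0]
wrist_force: [-1.9, -1.6, -0.3]
finger_gap: 0.0
time: 5.45
eef_pos: [589.1, -130.6, 163.6]
ee_rot: [0.966, 0.26, -0.0, 0.0]
wrist_force: [-0.7, -0.4, 0.2]
finger_gap: 0.2
time: 5.87
eef_pos: [598.6, -127.7, 163.7]
ee_rot: [0.939, 0.344, -0.0, 0.0]
wrist_force: [-0.7, -1.7, -0.4]
finger_gap: 0.2
t 5.87 az 40.2 -> notch if touching 60.2 tang -18.0 rad 53.8 F tang -1.6 rad 0.9 z -0.4 q6 0.47
red ([263.3, 240.5], [258, 237, 11, 8, 24]) 39.1 az 57.4
```

Turning as planned, with the red line at 57° and about 1.6 N. Continuing.

```bash
python3 -m crank '[{"tx":1.89,"ty":0.56,"tz":0,"rx":0,"ry":0,"rz":-0.3333,"claw":-1},{"tx":3.81,"ty":1.05,"tz":0,"rx":0,"ry":0,"rz":-0.6667,"claw":-1},{"tx":5.74,"ty":1.48,"tz":0,"rx":0,"ry":0,"rz":-1,"claw":-1},{"tx":7.68,"ty":1.84,"tz":0,"rx":0,"ry":0,"rz":-1.3333,"claw":-1},{"tx":9.64,"ty":2.13,"tz":0,"rx":0,"ry":0,"rz":-1.6667,"claw":-1}]' | grep force
python3 -m crank '[{"tx":1.89,"ty":0.56,"tz":0,"rx":0,"ry":0,"rz":-0.3333,"claw":-1},{"tx":3.81,"ty":1.05,"tz":0,"rx":0,"ry":0,"rz":-0.6667,"claw":-1},{"tx":5.74,"ty":1.48,"tz":0,"rx":0,"ry":0,"rz":-1,"claw":-1},{"tx":7.68,"ty":1.84,"tz":0,"rx":0,"ry":0,"rz":-1.3333,"claw":-1},{"tx":9.64,"ty":2.13,"tz":0,"rx":0,"ry":0,"rz":-1.6667,"claw":-1}]' | grep force
python3 -m crank '[{"tx":1.89,"ty":0.56,"tz":0,"rx":0,"ry":0,"rz":-0.3333,"claw":-1},{"tx":3.81,"ty":1.05,"tz":0,"rx":0,"ry":0,"rz":-0.6667,"claw":-1},{"tx":5.74,"ty":1.48,"tz":0,"rx":0,"ry":0,"rz":-1,"claw":-1},{"tx":7.68,"ty":1.84,"tz":0,"rx":0,"ry":0,"rz":-1.3333,"claw":-1},{"tx":9.64,"ty":2.13,"tz":0,"rx":0,"ry":0,"rz":-1.6667,"claw":-1}]' | grep force
python3 -m crank '[{"tx":1.89,"ty":0.56,"tz":0,"rx":0,"ry":0,"rz":-0.3333,"claw":-1},{"tx":3.81,"ty":1.05,"tz":0,"rx":0,"ry":0,"rz":-0.6667,"claw":-1},{"tx":5.74,"ty":1.48,"tz":0,"rx":0,"ry":0,"rz":-1,"claw":-1},{"tx":7.68,"ty":1.84,"tz":0,"rx":0,"ry":0,"rz":-1.3333,"claw":-1},{"tx":9.64,"ty":2.13,"tz":0,"rx":0,"ry":0,"rz":-1.6667,"claw":-1}]' | grep force
python3 -m crank '[{"tx":1.89,"ty":0.56,"tz":0,"rx":0,"ry":0,"rz":-0.3333,"claw":-1},{"tx":3.81,"ty":1.05,"tz":0,"rx":0,"ry":0,"rz":-0.6667,"claw":-1},{"tx":5.74,"ty":1.48,"tz":0,"rx":0,"ry":0,"rz":-1,"claw":-1},{"tx":7.68,"ty":1.84,"tz":0,"rx":0,"ry":0,"rz":-1.3333,"claw":-1},{"tx":9.64,"ty":2.13,"tz":0,"rx":0,"ry":0,"rz":-1.6667,"claw":-1}]' | grep force
python3 st.py
```

```text
wrist_force: [-0.9, -1.1, 0.1]
wrist_force: [-0.5, -1.8, -0.5]
wrist_force: [0.4, -1.6, -0.3]
wrist_force: [-0.2, -1.7, -0.7]
wrist_force: [0.3, -1.5, -0.6]
t 8.0 az 90.1 -> notch if touching 110.1 tang -17.5 rad 53.5 F tang -1.5 rad 0.3 z -0.6 q6 -0.32
red ([284.4, 245.3], [283, 241, 3, 10, 21]) 38.9 az 106.6
```

```bash
python3 -m crank '[{"tx":1.89,"ty":0.56,"tz":0,"rx":0,"ry":0,"rz":-0.3333,"claw":-1},{"tx":3.81,"ty":1.05,"tz":0,"rx":0,"ry":0,"rz":-0.6667,"claw":-1},{"tx":5.74,"ty":1.48,"tz":0,"rx":0,"ry":0,"rz":-1,"claw":-1},{"tx":7.68,"ty":1.84,"tz":0,"rx":0,"ry":0,"rz":-1.3333,"claw":-1},{"tx":9.64,"ty":2.13,"tz":0,"rx":0,"ry":0,"rz":-1.6667,"claw":-1}]' | grep force
python3 -m crank '[{"tx":1.89,"ty":0.56,"tz":0,"rx":0,"ry":0,"rz":-0.3333,"claw":-1},{"tx":3.81,"ty":1.05,"tz":0,"rx":0,"ry":0,"rz":-0.6667,"claw":-1},{"tx":5.74,"ty":1.48,"tz":0,"rx":0,"ry":0,"rz":-1,"claw":-1},{"tx":7.68,"ty":1.84,"tz":0,"rx":0,"ry":0,"rz":-1.3333,"claw":-1},{"tx":9.64,"ty":2.13,"tz":0,"rx":0,"ry":0,"rz":-1.6667,"claw":-1}]' | grep force
python3 -m crank '[{"tx":1.89,"ty":0.56,"tz":0,"rx":0,"ry":0,"rz":-0.3333,"claw":-1},{"tx":3.81,"ty":1.05,"tz":0,"rx":0,"ry":0,"rz":-0.6667,"claw":-1},{"tx":5.74,"ty":1.48,"tz":0,"rx":0,"ry":0,"rz":-1,"claw":-1},{"tx":7.68,"ty":1.84,"tz":0,"rx":0,"ry":0,"rz":-1.3333,"claw":-1},{"tx":9.64,"ty":2.13,"tz":0,"rx":0,"ry":0,"rz":-1.6667,"claw":-1}]' | grep force
python3 -m crank '[{"tx":1.89,"ty":0.56,"tz":0,"rx":0,"ry":0,"rz":-0.3333,"claw":-1},{"tx":3.81,"ty":1.05,"tz":0,"rx":0,"ry":0,"rz":-0.6667,"claw":-1},{"tx":5.74,"ty":1.48,"tz":0,"rx":0,"ry":0,"rz":-1,"claw":-1},{"tx":7.68,"ty":1.84,"tz":0,"rx":0,"ry":0,"rz":-1.3333,"claw":-1},{"tx":9.64,"ty":2.13,"tz":0,"rx":0,"ry":0,"rz":-1.6667,"claw":-1}]' | grep force
python3 -m crank '[{"tx":1.89,"ty":0.56,"tz":0,"rx":0,"ry":0,"rz":-0.3333,"claw":-1},{"tx":3.81,"ty":1.05,"tz":0,"rx":0,"ry":0,"rz":-0.6667,"claw":-1},{"tx":5.74,"ty":1.48,"tz":0,"rx":0,"ry":0,"rz":-1,"claw":-1},{"tx":7.68,"ty":1.84,"tz":0,"rx":0,"ry":0,"rz":-1.3333,"claw":-1},{"tx":9.64,"ty":2.13,"tz":0,"rx":0,"ry":0,"rz":-1.6667,"claw":-1}]' | grep force
python3 -m crank '[{"tx":1.89,"ty":0.56,"tz":0,"rx":0,"ry":0,"rz":-0.3333,"claw":-1},{"tx":3.81,"ty":1.05,"tz":0,"rx":0,"ry":0,"rz":-0.6667,"claw":-1},{"tx":5.74,"ty":1.48,"tz":0,"rx":0,"ry":0,"rz":-1,"claw":-1},{"tx":7.68,"ty":1.84,"tz":0,"rx":0,"ry":0,"rz":-1.3333,"claw":-1},{"tx":9.64,"ty":2.13,"tz":0,"rx":0,"ry":0,"rz":-1.6667,"claw":-1}]' | grep force
python3 st.py
```

```text
wrist_force: [0.2, -1.0, -0.2]
wrist_force: [0.4, -1.2, -0.3]
wrist_force: [0.8, -1.3, -0.5]
wrist_force: [0.9, -0.5, -1.4]
wrist_force: [2.3, -0.1, -0.5]
wrist_force: [1.8, -0.6, -0.7]
t 10.55 az 150.1 -> notch if touching 170.1 tang -16.8 rad 53.7 F tang -1.8 rad 0.4 z -0.7 q6 -1.29
red ([306.8, 233.6], [301, 232, 13, 4, 19]) 37.2 az 170.2
```

```bash
cat > ok.py <<'E'
import sys
from cell import sensors
import numpy as np
s=sensors.read_state();x,y=s["ee_rot"][:2];a=2*np.arctan2(y,x);f=s["wrist_force"]
F=-(f[0]*np.cos(a)+f[1]*np.sin(a));print("az",round(np.degrees(a),1),"push",round(F,2),"z",round(f[2],2));sys.exit(0 if F<3.3 else 1)
E
python3 -m crank '[{"tx":0.95,"ty":0.29,"tz":0,"rx":0,"ry":0,"rz":-0.1667,"claw":-1},{"tx":1.89,"ty":0.56,"tz":0,"rx":0,"ry":0,"rz":-0.3333,"claw":-1},{"tx":2.85,"ty":0.82,"tz":0,"rx":0,"ry":0,"rz":-0.5,"claw":-1},{"tx":3.81,"ty":1.05,"tz":0,"rx":0,"ry":0,"rz":-0.6667,"claw":-1},{"tx":4.77,"ty":1.28,"tz":0,"rx":0,"ry":0,"rz":-0.8333,"claw":-1}]' >/dev/null; python3 ok.py && 
python3 -m crank '[{"tx":0.47,"ty":0.15,"tz":0,"rx":0,"ry":0,"rz":-0.0833,"claw":-1},{"tx":0.95,"ty":0.29,"tz":0,"rx":0,"ry":0,"rz":-0.1667,"claw":-1},{"tx":1.42,"ty":0.43,"tz":0,"rx":0,"ry":0,"rz":-0.25,"claw":-1},{"tx":1.89,"ty":0.56,"tz":0,"rx":0,"ry":0,"rz":-0.3333,"claw":-1},{"tx":2.37,"ty":0.69,"tz":0,"rx":0,"ry":0,"rz":-0.4167,"claw":-1}]' >/dev/null; python3 ok.py && 
python3 -m crank '[{"tx":0.47,"ty":0.15,"tz":0,"rx":0,"ry":0,"rz":-0.0833,"claw":-1},{"tx":0.95,"ty":0.29,"tz":0,"rx":0,"ry":0,"rz":-0.1667,"claw":-1},{"tx":1.42,"ty":0.43,"tz":0,"rx":0,"ry":0,"rz":-0.25,"claw":-1},{"tx":1.89,"ty":0.56,"tz":0,"rx":0,"ry":0,"rz":-0.3333,"claw":-1},{"tx":2.37,"ty":0.69,"tz":0,"rx":0,"ry":0,"rz":-0.4167,"claw":-1}]' >/dev/null; python3 ok.py && 
python3 -m crank '[{"tx":0.47,"ty":0.15,"tz":0,"rx":0,"ry":0,"rz":-0.0833,"claw":-1},{"tx":0.95,"ty":0.29,"tz":0,"rx":0,"ry":0,"rz":-0.1667,"claw":-1},{"tx":1.42,"ty":0.43,"tz":0,"rx":0,"ry":0,"rz":-0.25,"claw":-1},{"tx":1.89,"ty":0.56,"tz":0,"rx":0,"ry":0,"rz":-0.3333,"claw":-1},{"tx":2.37,"ty":0.69,"tz":0,"rx":0,"ry":0,"rz":-0.4167,"claw":-1}]' >/dev/null; python3 ok.py && 
python3 -m crank '[{"tx":0.47,"ty":0.15,"tz":0,"rx":0,"ry":0,"rz":-0.0833,"claw":-1},{"tx":0.95,"ty":0.29,"tz":0,"rx":0,"ry":0,"rz":-0.1667,"claw":-1},{"tx":1.42,"ty":0.43,"tz":0,"rx":0,"ry":0,"rz":-0.25,"claw":-1},{"tx":1.89,"ty":0.56,"tz":0,"rx":0,"ry":0,"rz":-0.3333,"claw":-1},{"tx":2.37,"ty":0.69,"tz":0,"rx":0,"ry":0,"rz":-0.4167,"claw":-1}]' >/dev/null; python3 ok.py; python3 st.py
```

```text
az 155.1 push 1.09 z 0.65
az 157.6 push 0.75 z 1.11
az 160.1 push 1.55 z 0.6
az 162.6 push 1.53 z 0.41
az 165.1 push 1.39 z 0.74
t 12.68 az 165.1 -> notch if touching 185.1 tang -16.3 rad 53.7 F tang -1.4 rad -0.3 z 0.7 q6 -1.54
red ([308.7, 228.8], [303, 228, 14, 3, 19]) 37.3 az 187.3
```

```bash
python3 -m crank '[{"tx":0.47,"ty":0.15,"tz":0,"rx":0,"ry":0,"rz":-0.0833,"claw":-1},{"tx":0.95,"ty":0.29,"tz":0,"rx":0,"ry":0,"rz":-0.1667,"claw":-1},{"tx":1.42,"ty":0.43,"tz":0,"rx":0,"ry":0,"rz":-0.25,"claw":-1},{"tx":1.89,"ty":0.56,"tz":0,"rx":0,"ry":0,"rz":-0.3333,"claw":-1},{"tx":2.37,"ty":0.69,"tz":0,"rx":0,"ry":0,"rz":-0.4167,"claw":-1}]' >/dev/null; python3 ok.py && 
python3 -m crank '[{"tx":0.47,"ty":0.15,"tz":0,"rx":0,"ry":0,"rz":-0.0833,"claw":-1},{"tx":0.95,"ty":0.29,"tz":0,"rx":0,"ry":0,"rz":-0.1667,"claw":-1},{"tx":1.42,"ty":0.43,"tz":0,"rx":0,"ry":0,"rz":-0.25,"claw":-1},{"tx":1.89,"ty":0.56,"tz":0,"rx":0,"ry":0,"rz":-0.3333,"claw":-1},{"tx":2.37,"ty":0.69,"tz":0,"rx":0,"ry":0,"rz":-0.4167,"claw":-1}]' >/dev/null; python3 ok.py && 
python3 -m crank '[{"tx":0.47,"ty":0.15,"tz":0,"rx":0,"ry":0,"rz":-0.0833,"claw":-1},{"tx":0.95,"ty":0.29,"tz":0,"rx":0,"ry":0,"rz":-0.1667,"claw":-1},{"tx":1.42,"ty":0.43,"tz":0,"rx":0,"ry":0,"rz":-0.25,"claw":-1},{"tx":1.89,"ty":0.56,"tz":0,"rx":0,"ry":0,"rz":-0.3333,"claw":-1},{"tx":2.37,"ty":0.69,"tz":0,"rx":0,"ry":0,"rz":-0.4167,"claw":-1}]' >/dev/null; python3 ok.py && 
python3 -m crank '[{"tx":0.47,"ty":0.15,"tz":0,"rx":0,"ry":0,"rz":-0.0833,"claw":-1},{"tx":0.95,"ty":0.29,"tz":0,"rx":0,"ry":0,"rz":-0.1667,"claw":-1},{"tx":1.42,"ty":0.43,"tz":0,"rx":0,"ry":0,"rz":-0.25,"claw":-1},{"tx":1.89,"ty":0.56,"tz":0,"rx":0,"ry":0,"rz":-0.3333,"claw":-1},{"tx":2.37,"ty":0.69,"tz":0,"rx":0,"ry":0,"rz":-0.4167,"claw":-1}]' >/dev/null; python3 ok.py;  python3 st.py
```

```text
az 167.6 push 1.34 z 0.86
az 170.1 push 2.18 z 1.27
az 172.6 push 2.43 z 1.01
az 175.1 push 1.88 z 1.18
t 14.4 az 175.1 -> notch if touching 195.1 tang -16.2 rad 53.9 F tang -1.9 rad 0.2 z 1.2 q6 -1.71
red ([309.5, 225.9], [303, 225, 14, 3, 22]) 38.4 az 197.4
```

```bash
python3 -m crank '[{"tx":0.47,"ty":0.15,"tz":0,"rx":0,"ry":0,"rz":-0.0833,"claw":-1},{"tx":0.95,"ty":0.29,"tz":0,"rx":0,"ry":0,"rz":-0.1667,"claw":-1},{"tx":1.42,"ty":0.43,"tz":0,"rx":0,"ry":0,"rz":-0.25,"claw":-1},{"tx":1.89,"ty":0.56,"tz":0,"rx":0,"ry":0,"rz":-0.3333,"claw":-1},{"tx":2.37,"ty":0.69,"tz":0,"rx":0,"ry":0,"rz":-0.4167,"claw":-1}]' >/dev/null; python3 ok.py && 
python3 -m crank '[{"tx":0.47,"ty":0.15,"tz":0,"rx":0,"ry":0,"rz":-0.0833,"claw":-1},{"tx":0.95,"ty":0.29,"tz":0,"rx":0,"ry":0,"rz":-0.1667,"claw":-1},{"tx":1.42,"ty":0.43,"tz":0,"rx":0,"ry":0,"rz":-0.25,"claw":-1},{"tx":1.89,"ty":0.56,"tz":0,"rx":0,"ry":0,"rz":-0.3333,"claw":-1},{"tx":2.37,"ty":0.69,"tz":0,"rx":0,"ry":0,"rz":-0.4167,"claw":-1}]' >/dev/null; python3 ok.py && 
python3 -m crank '[{"tx":0.47,"ty":0.15,"tz":0,"rx":0,"ry":0,"rz":-0.0833,"claw":-1},{"tx":0.95,"ty":0.29,"tz":0,"rx":0,"ry":0,"rz":-0.1667,"claw":-1},{"tx":1.42,"ty":0.43,"tz":0,"rx":0,"ry":0,"rz":-0.25,"claw":-1},{"tx":1.89,"ty":0.56,"tz":0,"rx":0,"ry":0,"rz":-0.3333,"claw":-1},{"tx":2.37,"ty":0.69,"tz":0,"rx":0,"ry":0,"rz":-0.4167,"claw":-1}]' >/dev/null; python3 ok.py; python3 st.py
python3 - <<'E'
import pickle,cv2
im=pickle.load(open("last.pkl","rb"))["color"]
cv2.imwrite("pics/s2.png",cv2.resize(im[175:295,200:360],(800,600),interpolation=cv2.INTER_CUBIC)[:,:,::-1])
E
```

```text
az 177.6 push 0.62 z 0.01
az 180.1 push 0.19 z -0.5
az 182.6 push 6.67 z -1.09
t 15.7 az 182.6 -> notch if touching 202.6 tang -17.3 rad 53.9 F tang -6.7 rad 0.4 z -1.1 q6 -1.84
red ([309.2, 225.7], [303, 225, 14, 3, 22]) 38.0 az 198.1
```

View pics/s2.png

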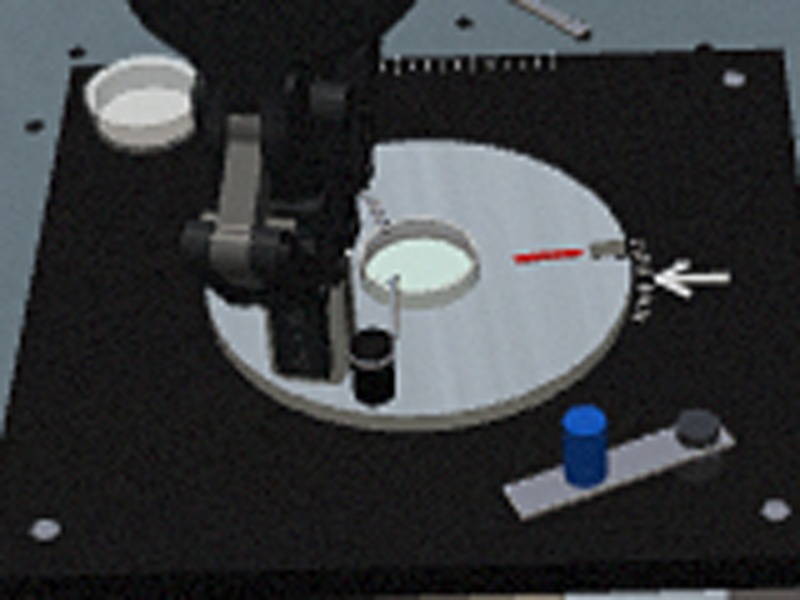

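Force fell to 0.2 N and then rose to 6.7 N, while the red line stayed near 198°. The notch (crop ~(605,248)) is inside the scale and has caught. Backing off and lifting clear.

```bash
python3 -m crank '[{"tx":-3,"ty":0,"tz":0,"rx":0,"ry":0,"rz":0,"claw":-1},{"tx":-10,"ty":0,"tz":0,"rx":0,"ry":0,"rz":0,"claw":-1},{"tx":-15,"ty":0,"tz":-10,"rx":0,"ry":0,"rz":0,"claw":-1},{"tx":-15,"ty":0,"tz":-40,"rx":0,"ry":0,"rz":0,"claw":-1},{"tx":-15,"ty":0,"tz":-60,"rx":0,"ry":0,"rz":0,"claw":-1}]'
python3 - <<'E'
from cell import cams
from h import *
S=cams.get_image("side");T=cams.get_image("top")
cv2.imwrite("pics/b3.png",np.hstack([cv2.resize(S["color"][180:280,220:340],(480,400),interpolation=2),cv2.resize(T["color"][90:290,255:415],(320,400),interpolation=2)])[:,:,::-1])
# depth-plane fit of flange in side view, in the stage frame
w=np.linalg.inv(np.array(S["world_to_cam"]));C=np.array([577.6,-75])
o,_=ray(S,(320,240));P=[]
for v in range(200,262):
  for u in range(238,330):
    z=S["depth"][v,u]
    if z>0:
      _,d=ray(S,(u,v));p=o+d*z
      r=np.hypot(*(p[:2]-C))
      if 22<r<58 and 141<p[2]<152 : P.append(p)
P=np.array(P);A=np.c_[P[:,:2]-C,np.ones(len(P))];m=np.ones(len(P),bool)
for _ in range(5):
  c=np.linalg.lstsq(A[m],P[m,2],rcond=None)[0];e=P[:,2]-A@c;m=abs(e)<max(.5,2*e[m].std())
print("flange plane",len(P),m.sum(),c.round(4),"tilt",np.hypot(*c[:2]).round(4),"sd",e[m].std().round(2))
E
```

```text
time: 16.17
eef_pos: [606.8, -19.8, 225.5]
ee_rot: [-0.022, 1.0, -0.0, -0.0]
wrist_force: [0.5, -0.6, 1.3]
finger_gap: 0.2
flange plane 2546 2224 [8.000000e-04 1.000000e-04 1.463511e+02] tilt 0.0008 sd 0.74
```

View pics/b3.png

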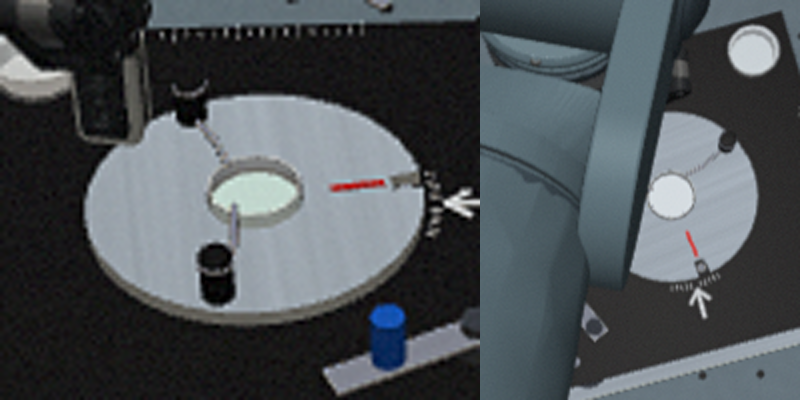

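The plate is flat: tilt 0.001 rad, top at 146.4 mm, and the pin shows in the notch. Next is the clip. The knob's azimuth of 37.5° about the pivot means the clip is at about 0.18 rad.

Run:
```python
import numpy as np
d=np.array([-56.75,23.35])
for a in(182.5,155):
    a=np.radians(a);print(round(d@[np.cos(a),np.sin(a)],1),round(d@[np.sin(a),-np.cos(a)],1))
p=np.array([17,34.])
for st in(3,):
  for i in range(1,6):
    t=np.radians(st*i);print(st,(17*np.cos(t)-34*np.sin(t)-17).round(2),(34*np.cos(t)+17*np.sin(t)-34).round(2),st*i/6)
```

```text
55.7 25.8
61.3 -2.8
3 -1.8 0.84 0.5
3 -3.65 1.59 1.0
3 -5.53 2.24 1.5
3 -7.44 2.79 2.0
3 -9.38 3.24 2.5
```

```bash
python3 -m crank '[{"tx":55.7,"ty":25.8,"tz":0,"rx":0,"ry":0,"rz":4.58,"claw":-1},{"tx":55.7,"ty":25.8,"tz":0,"rx":0,"ry":0,"rz":4.58,"claw":-1},{"tx":55.7,"ty":25.8,"tz":0,"rx":0,"ry":0,"rz":4.58,"claw":-1},{"tx":55.7,"ty":25.8,"tz":0,"rx":0,"ry":0,"rz":4.58,"claw":-1},{"tx":55.7,"ty":25.8,"tz":0,"rx":0,"ry":0,"rz":4.58,"claw":-1}]' | grep e
python3 -m crank '[{"tx":61.3,"ty":-2.8,"tz":0,"rx":0,"ry":0,"rz":4.58,"claw":-1},{"tx":61.3,"ty":-2.8,"tz":0,"rx":0,"ry":0,"rz":4.58,"claw":-1},{"tx":61.3,"ty":-2.8,"tz":0,"rx":0,"ry":0,"rz":4.58,"claw":-1},{"tx":61.3,"ty":-2.8,"tz":0,"rx":0,"ry":0,"rz":4.58,"claw":-1},{"tx":61.3,"ty":-2.8,"tz":0,"rx":0,"ry":0,"rz":4.58,"claw":-1}]' | grep e
python3 -c "
from cell import sensors
import numpy as np
s=sensors.read_state();x,y=s['ee_rot'][:2];a=2*np.arctan2(y,x);v=s['eef_pos'][:2]-np.array([484,-16.9]);print(np.degrees(a),s['eef_pos'],'x',v@[np.cos(a),np.sin(a)],'y',v@[np.sin(a),-np.cos(a)])"
```

```text
time: 16.68
eef_pos: [549.1, 3.8, 223.4]
ee_rot: [0.217, 0.976, -0.0, -0.001]
wrist_force: [-0.2, -0.3, 0.1]
finger_gap: -0.3
time: 17.1
eef_pos: [492.6, 27.0, 223.7]
ee_rot: [0.441, 0.897, -0.0, -0.0]
wrist_force: [-0.1, -0.4, -0.2]
finger_gap: -0.2
127.6440531325428 [492.61918114  27.01706997 223.67113545] x 29.510226208388243 y 33.64737534434382
```

```bash
python3 -m crank '[{"tx":0,"ty":0,"tz":35,"rx":0,"ry":0,"rz":0,"claw":-1},{"tx":0,"ty":0,"tz":50,"rx":0,"ry":0,"rz":0,"claw":-1},{"tx":0,"ty":0,"tz":57.5,"rx":0,"ry":0,"rz":0,"claw":-1},{"tx":-6,"ty":0,"tz":57.5,"rx":0,"ry":0,"rz":0,"claw":-1},{"tx":-10,"ty":0,"tz":57.5,"rx":0,"ry":0,"rz":0,"claw":-1}]'
python3 -m crank '[{"tx":-1.5,"ty":0,"tz":0,"rx":0,"ry":0,"rz":0,"claw":-1},{"tx":-2.5,"ty":0,"tz":0,"rx":0,"ry":0,"rz":0,"claw":-1},{"tx":-2.5,"ty":0,"tz":0,"rx":0,"ry":0,"rz":0,"claw":-1}]' | grep -E "pos|force"
python3 -m crank '[{"tx":-1.8,"ty":0.84,"tz":0,"rx":0,"ry":0,"rz":0.5,"claw":-1},{"tx":-3.65,"ty":1.59,"tz":0,"rx":0,"ry":0,"rz":1,"claw":-1},{"tx":-5.53,"ty":2.24,"tz":0,"rx":0,"ry":0,"rz":1.5,"claw":-1},{"tx":-7.44,"ty":2.79,"tz":0,"rx":0,"ry":0,"rz":2,"claw":-1},{"tx":-9.38,"ty":3.24,"tz":0,"rx":0,"ry":0,"rz":2.5,"claw":-1}]' | grep -E "pos|force"
python3 -m crank '[{"tx":-1.8,"ty":0.84,"tz":0,"rx":0,"ry":0,"rz":0.5,"claw":-1},{"tx":-3.65,"ty":1.59,"tz":0,"rx":0,"ry":0,"rz":1,"claw":-1},{"tx":-5.53,"ty":2.24,"tz":0,"rx":0,"ry":0,"rz":1.5,"claw":-1},{"tx":-7.44,"ty":2.79,"tz":0,"rx":0,"ry":0,"rz":2,"claw":-1},{"tx":-9.38,"ty":3.24,"tz":0,"rx":0,"ry":0,"rz":2.5,"claw":-1}]' | grep -E "pos|force"
```

```text
time: 17.52
eef_pos: [499.7, 18.5, 166.7]
ee_rot: [0.441, 0.898, -0.0, 0.0]
wrist_force: [0.6, 0.5, 0.5]
finger_gap: 0.1
eef_pos: [501.4, 16.6, 167.5]
wrist_force: [-0.7, -0.4, -0.0]
eef_pos: [509.1, 11.6, 167.1]
wrist_force: [-2.1, 0.0, 0.4]
eef_pos: [515.6, 4.2, 167.0]
wrist_force: [-1.0, 1.6, 0.8]
```

```bash
python3 -m crank '[{"tx":-1.8,"ty":0.84,"tz":0,"rx":0,"ry":0,"rz":0.5,"claw":-1},{"tx":-3.65,"ty":1.59,"tz":0,"rx":0,"ry":0,"rz":1,"claw":-1},{"tx":-5.53,"ty":2.24,"tz":0,"rx":0,"ry":0,"rz":1.5,"claw":-1},{"tx":-7.44,"ty":2.79,"tz":0,"rx":0,"ry":0,"rz":2,"claw":-1},{"tx":-9.38,"ty":3.24,"tz":0,"rx":0,"ry":0,"rz":2.5,"claw":-1}]' | grep -E "pos|force"
python3 -m crank '[{"tx":-1.8,"ty":0.84,"tz":0,"rx":0,"ry":0,"rz":0.5,"claw":-1},{"tx":-3.65,"ty":1.59,"tz":0,"rx":0,"ry":0,"rz":1,"claw":-1},{"tx":-5.53,"ty":2.24,"tz":0,"rx":0,"ry":0,"rz":1.5,"claw":-1},{"tx":-7.44,"ty":2.79,"tz":0,"rx":0,"ry":0,"rz":2,"claw":-1},{"tx":-9.38,"ty":3.24,"tz":0,"rx":0,"ry":0,"rz":2.5,"claw":-1}]' | grep -E "pos|force"
python3 -m crank '[{"tx":-0.6,"ty":0.29,"tz":0,"rx":0,"ry":0,"rz":0.1667,"claw":-1},{"tx":-1.2,"ty":0.57,"tz":0,"rx":0,"ry":0,"rz":0.3333,"claw":-1},{"tx":-1.8,"ty":0.84,"tz":0,"rx":0,"ry":0,"rz":0.5,"claw":-1},{"tx":-2.4,"ty":1.1,"tz":0,"rx":0,"ry":0,"rz":0.6667,"claw":-1},{"tx":-3.05,"ty":1.35,"tz":0,"rx":0,"ry":0,"rz":0.8333,"claw":-1}]' | grep -E "pos|force"
cat > kn.py <<'E'
from cell import cams,sensors
from h import *;import pickle
im=cams.get_image("side");c=im["color"].astype(int);b=(c[:,:,2]>c[:,:,0]+60)
top=np.array([484,-16.9])
for q in blobs(b,(270,200,360,285),20):
    w=onz(im,q[0],160)[:2]-top;a=np.degrees(np.arctan2(w[1],w[0]));print(q,"r",np.linalg.norm(w).round(1),"az",a.round(1),"clip",np.radians(48-a).round(2))
pickle.dump(im,open("last.pkl","wb"));print(sensors.read_state()["wrist_force"])
E
python3 kn.py
```

```text
eef_pos: [520.0, -4.6, 167.0]
wrist_force: [-1.2, 1.1, -0.4]
eef_pos: [522.1, -14.4, 167.0]
wrist_force: [-0.3, 1.1, 0.8]
eef_pos: [522.2, -17.8, 166.6]
wrist_force: [0.7, 1.2, 0.9]
[ 0.7124622  -0.44568865  0.86121814]
```

```bash
python3 -m crank '[{"tx":-0.6,"ty":0.29,"tz":0,"rx":0,"ry":0,"rz":0.1667,"claw":-1},{"tx":-1.2,"ty":0.57,"tz":0,"rx":0,"ry":0,"rz":0.3333,"claw":-1},{"tx":-1.8,"ty":0.84,"tz":0,"rx":0,"ry":0,"rz":0.5,"claw":-1}]' | grep -E "pos|force"
python3 -m crank '[{"tx":-0.6,"ty":0.29,"tz":0,"rx":0,"ry":0,"rz":0.1667,"claw":-1},{"tx":-1.2,"ty":0.57,"tz":0,"rx":0,"ry":0,"rz":0.3333,"claw":-1}]' | grep -E "pos|force"
```

```text
eef_pos: [521.9, -19.9, 166.4]
wrist_force: [0.1, 0.3, 0.9]
eef_pos: [522.0, -20.7, 166.4]
wrist_force: [3.5, 4.8, 0.1]
```

The push force climbed to 6 N exactly at the computed home position, so the clip is on its stop. Backing off, lifting and checking.

```bash
python3 -m crank '[{"tx":3,"ty":0,"tz":0,"rx":0,"ry":0,"rz":0,"claw":-1},{"tx":8,"ty":0,"tz":0,"rx":0,"ry":0,"rz":0,"claw":-1},{"tx":8,"ty":0,"tz":-35,"rx":0,"ry":0,"rz":0,"claw":-1},{"tx":8,"ty":0,"tz":-70,"rx":0,"ry":0,"rz":0,"claw":-1},{"tx":8,"ty":0,"tz":-100,"rx":0,"ry":0,"rz":0,"claw":-1}]'
python3 -m crank '[{"tx":40,"ty":0,"tz":0,"rx":0,"ry":0,"rz":0,"claw":-1},{"tx":80,"ty":0,"tz":0,"rx":0,"ry":0,"rz":0,"claw":-1},{"tx":120,"ty":0,"tz":0,"rx":0,"ry":0,"rz":0,"claw":-1},{"tx":160,"ty":0,"tz":0,"rx":0,"ry":0,"rz":0,"claw":-1},{"tx":160,"ty":0,"tz":0,"rx":0,"ry":0,"rz":0,"claw":-1}]' 
python3 kn.py
python3 - <<'E'
from cell import cams
from h import *;import pickle
S=pickle.load(open("last.pkl","rb"));T=cams.get_image("top")
c=T["color"];b=blobs(c.min(2)>90,(370,95,415,140),100);print("dish top px (was 391.4,114.7)",b)
cv2.imwrite("pics/e4.png",np.hstack([cv2.resize(S["color"][180:290,200:340],(420,330),interpolation=2),cv2.resize(T["color"][90:290,255:455],(330,330),interpolation=2)])[:,:,::-1])
o,_=ray(S,(0,0));C=np.array([577.6,-75]);P=[]
for v in range(200,262):
  for u in range(238,330):
    z=S["depth"][v,u]
    if z>0:
      p=o+ray(S,(u,v))[1]*z
      if 22<np.hypot(*(p[:2]-C))<58 and 141<p[2]<149:P.append(p)
P=np.array(P);A=np.c_[P[:,:2]-C,np.ones(len(P))];print(len(P),np.linalg.lstsq(A,P[:,2],rcond=None)[0].round(4))
E
```

```text
time: 20.73
eef_pos: [525.8, -14.2, 267.6]
ee_rot: [0.876, 0.482, -0.001, 0.0]
wrist_force: [1.2, -1.0, -0.2]
finger_gap: 0.1
time: 21.15
eef_pos: [613.4, 125.7, 265.2]
ee_rot: [0.875, 0.484, 0.0, -0.001]
wrist_force: [-0.5, -0.3, -0.5]
finger_gap: 0.2
([321.0, 244.2], [317, 237, 9, 16, 109]) r 34.4 az -32.7 clip 1.41
[ 0.34719033 -0.35584509 -0.21873602]
dish top px (was 391.4,114.7) [([381.4, 97.6], [370, 95, 34, 9, 166]), ([411.5, 104.2], [406, 95, 9, 28, 126]), ([391.4, 114.7], [379, 102, 26, 26, 535])]
2487 [1.400000e-03 1.000000e-04 1.463999e+02]
```

View pics/e4.png

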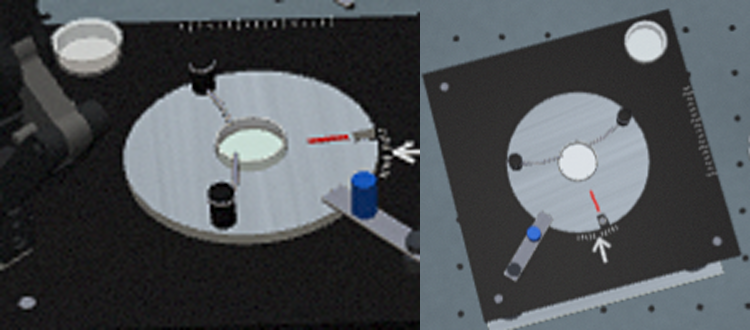

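The clip lies over the flange at 1.41 rad, the notch is at the scale, the dish is unmoved and the plate is flat. Handing in.

```bash
python3 -c "
from cell import job;print(job.finish_job())"
```

```text
the job is handed in; nothing more can be done
None
```

The insert is seated flat over the pin, the clip is swung home over its edge, and the job was handed in at about 21 s of the 72 s allowed. The hand-in gives no verdict.

- **Insert:** I turned it about 180° counterclockwise by pushing the right thumbscrew with the shut fingers, at about 1–2.5 N. At the catch the force dropped to 0.2 N, then rose to 6.7 N while the notch stayed near 198°. I backed off there; 6.7 N was the highest reading, taken at the end of each move. The last check gave a tilt of about 0.001 rad and a flange top at 146.4 mm (146 is home). The pin shows in the notch, about 5° from the arrow.
- **Clip:** I pushed the blue knob round until it met its stop at about 6 N. The side camera puts it at 1.41 rad (1.4 is home).
- **Spare dish:** it sits at the same pixel as at the start.
- **Arm:** it was raised clear, touching nothing.

No final check failed. The only trouble on the way was that my first move command was refused, because each row needs every key, and nothing moved.

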